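# Balance a counterweight bar on a drum

### The arm

A 6-joint arm with a two-finger parallel gripper is mounted at the origin on a cart in front of the work surface, level with it; the furniture and walls round the work are solid. World frame = base frame: x ahead of the robot, y to its left, z up, the work surface at z = 0. Lengths are in m, angles in rad, forces in N, time in s.
With the tool pointing down it reaches from about 0.3 to 0.875 m from the base axis. Payload 6.4 kg.
Tool frame: the origin (TCP) lies on the front face of the gripper's body, between the roots of the fingers; the fingertips stand 64 mm ahead of it and the grasp point (between the pads) lies 45 mm ahead of it; z points along the fingers, y is the line along which they close (so a half turn about z gives the same grasp; the last joint's range is limited). The gripper opens to 88 mm and grips with 3 to 60 N. Pads are 18 mm wide; open, the fingers measure 123 mm over their backs; the gripper's body (75 mm by 187 mm) begins 45 mm behind the grasp point.
Start: joints at [-1.486, 0.181, 1.607, -0, 1.354, -0.206], TCP at [0.165, -0.551, 0.303] pointing down, gripper open.
Joint ranges: [-2.99, 2.99], [-0.89, 2.07], [0.3, 2.58], [-1.14, 4.28], [0, 2.63], [-3.12, 3.12]. Speed limits (rad/s): [2.57, 2.57, 3.01, 3.14, 3.14, 3.14].

### API

Orientations are given as a unit quaternion [x, y, z, w].
In Python, from rig import telemetry, read_camera, workorder gives the robot as it stands. The module is installed in compiled form; this text tells all that it offers.
- The arm moves only by the shell command python3 -m crank 'ROWS' [OPENING] [FORCE]. ROWS is JSON, a list of rows, each a list of 4 numbers: the shift along the world's x, y, z in cm, then the turn about the world's z in rad. A call has 1 to 8 rows; each row shifts and turns the commanded pose from where the row before left it; what a row does not reach is not made up. A row lasts 1/8 s, in which the tool goes at most 62.5 mm and 10.7 degrees, less where a joint would pass 70% of its speed; a pose out of reach is approached as far as the arm can. A call with a gripper value outside its range is refused whole. OPENING is the gripper's target within -1 to 1 (fully open at 1, half-way at 0, shut at -1), set as the call begins (- or left out, the last holds). The fingers move at their own pace and stop on an object; FORCE is the grip in N (left out, the last holds). Time passes only in rows, so rows that do not move let the fingers close. It gives the time, the measured TCP pose, the force, the opening and the grip force at its end, in the units of the state.
- telemetry.state(): the state, without advancing time (a new reading comes with each control period).
- read_camera(name): name is "scene" or "top" or "wrist"; returns a dict with "frame" (480x640x3 uint8, red, green, blue), "depth" (480x640 float32, m along the optical axis (not along the pixel's ray), 0 where there is no reading), "K" (3x3 intrinsics, pixels), "world_to_cam" (4x4, takes a point from world to camera coordinates). Camera axes: x right, y down, z forward; pixel columns grow to the right and rows downward; lengths in m; the calibration is good to about 2 mm. A picture is of the moment at which its call begins.
- workorder.finish_job(): hands the job in; it is judged then, once.
The state is a dict: "clock": time; "qpos": joint angles; "qd": joint speeds; "joint_torque": joint torques, N m; "tool_pos": TCP position; "tool_rot": TCP orientation; "contact_force": force on the tool from outside, world axes, zero at the start; "torque": the same for the moment, N m; "opening": finger opening in m; "finger_force": force on a finger pad.
Only numpy, scipy, OpenCV 4.12 (cv2) and the standard library are available. Lean on these libraries where they do the work, as an engineer would, in place of code of your own. Each camera call takes 0.05 s, during which the arm holds its last target. There are 200 camera calls.

### The job

So that its balance point can be marked, set the counterweight bar across the top of the balancing drum and leave it balanced there by itself, lying level, in line with the stand's long base plate and touching nothing else. Its hidden slug makes it heavier towards one end, so you must find out where it balances. Set it down gently, and leave the mug, the screw jar and the tape roll near the work where they are.

Things in the scene. Friction and masses are not known exactly. Their poses are not given: they have to be found in the camera images.
- bar_center (a point): geometric centre of the counterweight bar, a closed rectangular aluminium tube with black end caps, 190 mm long (its x axis), 40 mm wide (y), 22 mm high (z, up), lying flat on the table; this point is 11 mm above its underside
- crown (a point): middle of the top line of the balancing drum, 122 mm above the table. The locked drum (it does not turn) has a rubber face, 60 mm radius, 28 mm wide, its axis level along this point's y; z is up. The bar is to lie along this point's x, either way round. Each mm that its centre of mass is off the top line along x tips it about 0.02 rad to that side; from about 15 mm off it slides down
- counterweight_bar: the same bar, origin at the centre of its underside, same axes. It weighs 0.38 to 0.55 kg. A slug is clamped (it does not move) out of sight inside, so the centre of mass lies on the long axis anywhere from 42 mm on the -x side to 42 mm on the +x side of bar_center, at half height; nothing outside shows where
- balance_stand: the balancing stand, fixed; origin on the table under the middle of the drum, axes as crown: grey base plate 150 mm long (x) by 80 mm wide (y) and 12 mm thick, two cheeks that hold the drum (outer faces with their hubs 34 mm either side of its middle, tops 72 mm above the table)
- near_mug: white mug, 86 mm across, 97 mm high, standing upright beyond the stand; origin at its underside; bystander, to be left alone
- screw_jar: glass jar of screws with a steel lid, 70 mm across, 58 mm high; origin at the centre of its underside; bystander, to be left alone
- tape_roll: roll of masking tape lying flat, 92 mm across, 24 mm high; origin at the centre of its underside; bystander, to be left alone
There are look-alikes about, which are no part of the job. There is more than one size of the counterweight_bar; the job needs the largest.

How it is judged:
By the outcome, as a careful person would: the job done as asked, in the order asked, and still so for the second after the job is handed in, with the robot touching nothing.
It also fails if it takes over 51 s, if anything falls off the work surface, if the arm or the gripper's body presses on something with over 40 N, if the wrist force passes 120 N, or if a joint passes its speed limit or range.

## Working session

There is one attempt and no reset: what is moved stays moved. The work goes in short steps, Python scripts to look and compute and a shell command to move; the robot and the scene stay as the last step left them, time stands still between calls to the robot, and variables do not carry over. Pictures are saved under pics/ and viewed, at most 10 in all, crops included, and the job is handed in when it is done.

```bash
mkdir -p pics; cat > h.py <<'E'
import numpy as np, cv2
from rig import telemetry, read_camera, workorder
def shot(name,fn=None):
    c=read_camera(name)
    if fn: cv2.imwrite('pics/'+fn,cv2.cvtColor(c['frame'],cv2.COLOR_RGB2BGR))
    return c
def pts(c):
    d=c['depth'];v,u=np.mgrid[:480,:640];K=c['K']
    P=np.stack([(u-K[0,2])/K[0,0]*d,(v-K[1,2])/K[1,1]*d,d,np.ones_like(d)],-1)
    W=P@np.linalg.inv(c['world_to_cam']).T
    W=W[...,:3];W[d==0]=np.nan
    return W
def ray(c,u,v,z):
    K=c['K'];T=np.linalg.inv(c['world_to_cam'])
    r=T[:3,:3]@np.array([(u-K[0,2])/K[0,0],(v-K[1,2])/K[1,1],1]);o=T[:3,3]
    return o+r*(z-o[2])/r[2]
E
python3 - <<'E'
from h import *
c=shot('top','top1.png');s=shot('scene','scene1.png')
np.savez('/tmp/top1.npz',**c);np.savez('/tmp/scene1.npz',**s)
print(c['world_to_cam'],c['K']);print(telemetry.state())
E
```

```text
[[ 0.18926392 -0.98189096 -0.00832491 -0.1111429 ]
 [-0.94508376 -0.17985549 -0.27288951  0.51568331]
 [ 0.26645046  0.05951588 -0.96200936  1.5214934 ]
 [ 0.          0.          0.          1.        ]] [[609.42000082   0.         318.90097399]
 [  0.         609.42000082 239.08152956]
 [  0.           0.           1.        ]]
{'clock': 0.1, 'qpos': array([-1.48629734e+00,  1.81467235e-01,  1.60787520e+00, -2.41965224e-05,
        1.35379885e+00, -2.06305804e-01]), 'qd': array([ 0.00075282,  0.00019467, -0.00192551,  0.0014678 , -0.00158955,
        0.00015347]), 'joint_torque': array([ 7.48396615e-04, -4.34815049e+01, -3.42695582e+01,  7.03537487e-02,
        3.40220332e-02, -4.93325001e-05]), 'tool_pos': array([ 0.16484165, -0.5504763 ,  0.30191574]), 'tool_rot': array([ 9.89447007e-01,  1.44893132e-01,  3.53387542e-05, -7.73599901e-04]), 'contact_force': array([ 0.39161724, -0.01697155, -0.53596939]), 'torque': array([-0.07658619, -0.02351922,  0.02520837]), 'finger_force': 0.0, 'opening': 0.08828086982108987}
```

View pics/top1.png

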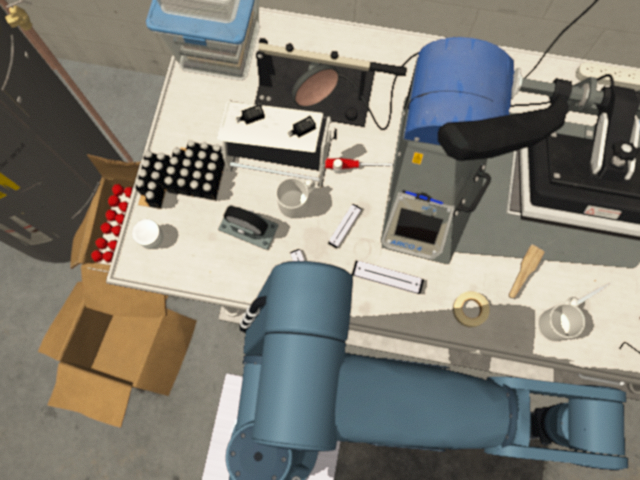

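View pics/scene1.png

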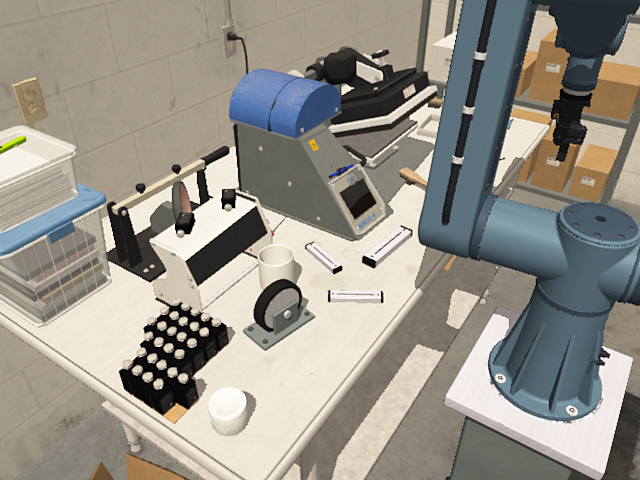

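The top view shows three bars: A near (390,276), B near (346,225), and C near (298,258), partly hidden by the arm. In the scene view these are (388,246), (323,257) and (355,297). The stand is at about (248,226) in the top view. A looks largest, so I'll measure all three and confirm in a crop.

```bash
python3 - <<'E'
from h import *
c=dict(np.load('/tmp/top1.npz'));s=dict(np.load('/tmp/scene1.npz'))
for n,c in(('top',c),('scene',s)):
    W=pts(c);z=W[...,2]
    print(n,'table z',np.nanmedian(z[(W[...,0]>.3)&(W[...,0]<.6)&(abs(W[...,1])<.5)&(abs(z)<.01)]))
    m=((z>.016)&(z<.03)&(W[...,0]>.25)&(W[...,0]<.75)&(abs(W[...,1])<.5)).astype(np.uint8)
    m=cv2.morphologyEx(m,cv2.MORPH_OPEN,np.ones((3,3)))
    k,l,st,ce=cv2.connectedComponentsWithStats(m)
    for i in range(1,k):
        if st[i,4]<80: continue
        P=W[l==i][:,:2].astype(np.float32);r=cv2.minAreaRect(P*1000);b=cv2.boxPoints(r)
        e=[b[1]-b[0],b[2]-b[1]];e=max(e,key=np.linalg.norm)
        print(ce[i].round(),st[i,4],np.round(r[0],1),np.round(r[1],1),np.rad2deg(np.arctan2(e[1],e[0])).round(1),np.nanmedian(W[l==i][:,2]).round(4))
    # drum top/ stand
    if 1:
        cen=ray(c,248,226,.06) if n=='top' else ray(c,278,310,.06)
        m=(np.hypot(W[...,0]-cen[0],W[...,1]-cen[1])<.13)
        for lo,hi in((.006,.016),(.06,.076),(.1,.125),(.118,.126)):
            q=W[m&(z>lo)&(z<hi)]
            if len(q)>5:
                r=cv2.minAreaRect(q[:,:2].astype(np.float32)*1000);b=cv2.boxPoints(r)
                e=max([b[1]-b[0],b[2]-b[1]],key=np.linalg.norm)
                print('stand',lo,len(q),np.round(r[0],1),np.round(r[1],1),np.rad2deg(np.arctan2(e[1],e[0])).round(1))
T=cv2.imread('pics/top1.png')[180:300,200:430];cv2.imwrite('pics/cropA.png',cv2.resize(T,None,fx=3.4,fy=3.4,interpolation=2))
E
```

```text
top table z 0.000609206799731643
[387. 277.] 915 [ 473.7 -205.5] [189.2  41.4] 84.7 0.0224
[468. 296.] 155 [ 460.7 -422.3] [23.9 58.8] -81.9 0.0246
[483. 307.] 119 [ 442.4 -465.6] [43.4 22.2] 15.8 0.0242
[466. 317.] 280 [ 407.5 -427.8] [87.9 43.8] 75.9 0.0242
stand 0.006 936 [536.6 182.6] [247.3 254. ] -45.8
stand 0.06 245 [562.9 156. ] [ 95.9 167.2] -47.2
stand 0.1 407 [560.9 159.5] [ 86.7 154.8] -54.7
stand 0.118 173 [541.6 190.7] [70.6 28.1] 77.8
scene table z -0.0003019996732821495
[341. 231.] 173 [ 615.5 -177.1] [140.7  25.4] 6.9 0.0232
[387. 244.] 666 [ 471.2 -208. ] [198.3  43.8] 85.4 0.0214
[283. 326.] 131 [515.3 199.2] [75.8 16.7] 66.4 0.0223
[208. 354.] 206 [599.6 356.9] [119.9   8.8] 90.0 0.023
[188. 399.] 99 [552.9 461.6] [39.  19.9] 52.8 0.0234
[231. 428.] 132 [441.5 462.9] [54.  15.3] 49.0 0.0229
stand 0.006 879 [545.6 217.4] [206.7  83.5] 77.9
stand 0.06 563 [564.9 191.1] [123.6 221.4] -80.8
stand 0.1 533 [539.8 190.6] [94.1 32.7] 77.7
stand 0.118 171 [540.3 191.2] [48.3 31.5] 80.5
```

View pics/cropA.png

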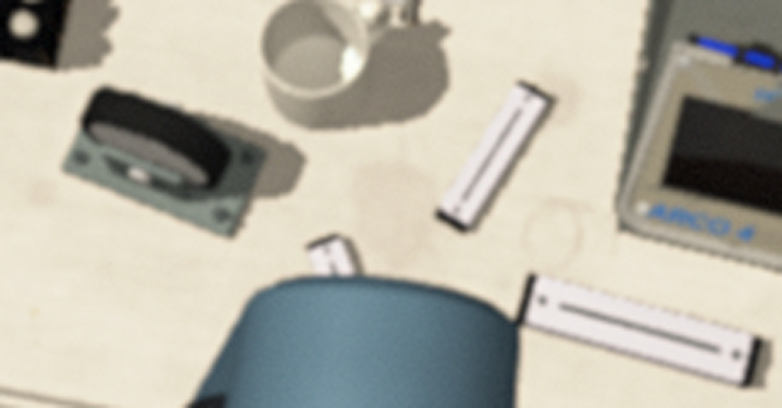

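A at top pixel (390,276) measures 190×41 mm with its top at z=22 mm, which matches the counterweight bar. B and C are clearly shorter and narrower. The crop confirms this, and the stand's x axis is at about 78°. I'm moving above A.

```bash
python3 -m crank '[[3.8,4.3,0,0.15],[3.8,4.3,0,0.15],[3.8,4.3,0,0.15],[3.8,4.3,0,0.15],[3.8,4.3,0,0.15],[3.8,4.3,0,0.15],[3.8,4.3,0,0.15],[4.0,4.3,0,0.142]]' 1 60
python3 -m crank '[[0,0,0,0],[0,0,0,0]]'
cat > bar.py <<'E'
from h import *
import sys
c=shot('wrist',sys.argv[1]);W=pts(c);z=W[...,2]
zt=float(sys.argv[2]) if len(sys.argv)>2 else .022
m=((z>zt-.007)&(z<zt+.007)).astype(np.uint8)
m=cv2.morphologyEx(m,cv2.MORPH_OPEN,np.ones((5,5)))
k,l,st,ce=cv2.connectedComponentsWithStats(m)
for i in range(1,k):
    if st[i,4]<800: continue
    r=cv2.minAreaRect(W[l==i][:,:2].astype(np.float32)*1000);b=cv2.boxPoints(r)
    e=max([b[1]-b[0],b[2]-b[1]],key=np.linalg.norm)
    print(ce[i].round(),st[i,4],np.round(r[0],1),np.round(r[1],1),np.rad2deg(np.arctan2(e[1],e[0])).round(1),np.nanmedian(z[l==i]).round(4))
E
python3 bar.py w1.png; python3 -c "
from h import *;s=telemetry.state();print(s['tool_pos'],s['tool_rot'],s['clock'])"
```

```text
clock: 1.1
tool_pos: [0.4717, -0.2052, 0.3025]
tool_rot: [0.736, 0.677, -0.0, -0.0]
contact_force: [0.2, -0.6, -0.0]
opening: 0.0881
finger_force: 0.0
clock: 1.35
tool_pos: [0.4706, -0.2068, 0.3023]
tool_rot: [0.738, 0.675, -0.0, -0.0]
contact_force: [0.7, -0.3, 0.5]
opening: 0.088
finger_force: 0.0
[248.  18.] 1719 [415.7  -3.5] [64.8 28.6] 32.2 0.0175
[626.  33.] 1238 [765.2 -56. ] [13.5 77.6] -64.4 0.0225
[442.  70.] 4238 [594.5 -70.1] [ 28.8 133.1] -20.8 0.0175
[333. 212.] 6450 [ 474.4 -207.4] [189.4  40. ] 84.8 0.0239
[313. 397.] 1770 [ 430.5 -427.8] [91.9 62.9] 2.1 0.0256
[ 0.47029977 -0.20741299  0.30237966] [ 7.37981700e-01  6.74820595e-01 -2.85620277e-04 -3.06478693e-04] 1.4
```

View pics/w1.png

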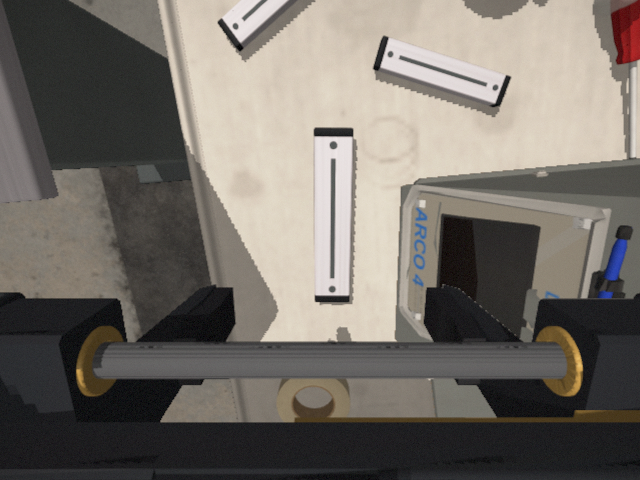

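The wrist view shows bar A at (333,212), 189×40 mm, yaw 84.8°, which agrees with the top view. The grinder's console edge at (405,190) sits close to where the gripper body will come down, so I'll check that clearance.

```bash
python3 - <<'E'
from h import *
c=dict(np.load('/tmp/top1.npz'));w=shot('wrist');s=dict(np.load('/tmp/scene1.npz'))
for n,c in(('top',c),('wrist',w),('scene',s)):
    W=pts(c);x,y,z=W[...,0],W[...,1],W[...,2]
    print(n)
    for y0 in np.arange(-.30,-.05,.03):
        m=(y>y0)&(y<y0+.03)&(x>.5)&(x<.62)
        print(round(y0,2),[(h,round(float(x[m&(z>h)&(z<.25)].min()),3) if (m&(z>h)&(z<.25)).sum()>3 else None) for h in(.03,.06,.1)])
E
```

```text
top
-0.3 [(0.03, 0.54), (0.06, 0.564), (0.1, 0.594)]
-0.27 [(0.03, 0.543), (0.06, 0.568), (0.1, 0.6)]
-0.24 [(0.03, 0.544), (0.06, 0.571), (0.1, 0.601)]
-0.21 [(0.03, 0.546), (0.06, 0.573), (0.1, 0.605)]
-0.18 [(0.03, 0.556), (0.06, 0.572), (0.1, None)]
-0.15 [(0.03, None), (0.06, None), (0.1, None)]
-0.12 [(0.03, None), (0.06, None), (0.1, None)]
-0.09 [(0.03, None), (0.06, None), (0.1, None)]
-0.06 [(0.03, None), (0.06, None), (0.1, None)]
wrist
-0.3 [(0.03, 0.541), (0.06, 0.571), (0.1, 0.602)]
-0.27 [(0.03, 0.544), (0.06, 0.572), (0.1, 0.603)]
-0.24 [(0.03, 0.513), (0.06, 0.513), (0.1, 0.513)]
-0.21 [(0.03, 0.514), (0.06, 0.514), (0.1, 0.514)]
-0.18 [(0.03, 0.556), (0.06, 0.572), (0.1, None)]
-0.15 [(0.03, None), (0.06, None), (0.1, None)]
-0.12 [(0.03, None), (0.06, None), (0.1, None)]
-0.09 [(0.03, None), (0.06, None), (0.1, None)]
-0.06 [(0.03, None), (0.06, None), (0.1, None)]
scene
-0.3 [(0.03, 0.538), (0.06, 0.566), (0.1, 0.6)]
-0.27 [(0.03, 0.541), (0.06, 0.57), (0.1, 0.602)]
-0.24 [(0.03, 0.543), (0.06, 0.572), (0.1, 0.603)]
-0.21 [(0.03, 0.543), (0.06, 0.575), (0.1, 0.604)]
-0.18 [(0.03, 0.55), (0.06, 0.575), (0.1, 0.605)]
-0.15 [(0.03, None), (0.06, None), (0.1, None)]
-0.12 [(0.03, None), (0.06, None), (0.1, None)]
-0.09 [(0.03, None), (0.06, None), (0.1, None)]
-0.06 [(0.03, None), (0.06, None), (0.1, None)]
```

```bash
cat > ft.py <<'E'
from h import *
import sys
N=int(sys.argv[1]);F=[];P=[];R=[]
for i in range(N):
    read_camera('wrist');s=telemetry.state();F.append(np.r_[s['contact_force'],s['torque']]);P.append(s['tool_pos']);R.append(s['tool_rot'])
F=np.array(F);r=np.mean(R,0);yaw=2*np.arctan2(r[1],r[0])
print('F,T',F.mean(0).round(4),'sd',F.std(0).round(3));print('pos',np.mean(P,0).round(4),'yaw',yaw.round(4),r.round(4),'t',s['clock'],'open',s['opening'],s['finger_force'])
E
python3 -m crank '[[0.3,0,-4,0],[0,0,-5,0],[0,0,-5,0],[0,0,-4,0],[0,0,0,0],[0,0,0,0]]' 0.36 60
python3 ft.py 10
```

```text
clock: 2.2
tool_pos: [0.4742, -0.2082, 0.1242]
tool_rot: [0.738, 0.675, 0.0, 0.001]
contact_force: [1.0, -0.3, 0.8]
opening: 0.0598
finger_force: 0.0
F,T [-0.1449 -0.0245  0.1415 -0.0477 -0.0709  0.0048] sd [0.639 0.446 0.353 0.022 0.04  0.014]
pos [ 0.4745 -0.2075  0.1241] yaw 1.4826 [7.376e-01 6.752e-01 2.000e-04 1.200e-03] t 2.7 open 0.060092431118181376 0.0
```

```bash
python3 -m crank '[[0,0,-2.5,0],[0,0,-2,0],[0,0,-1,0],[0,0,0,0]]'
python3 -m crank '[[0,0,0,0],[0,0,0,0],[0,0,0,0],[0,0,0,0]]' -1 60
python3 -m crank '[[0,0,1,0],[0,0,2,0],[0,0,2.5,0],[0,0,0,0],[0,0,0,0],[0,0,0,0]]'
python3 ft.py 16
```

```text
clock: 3.2
tool_pos: [0.4736, -0.2066, 0.0672]
tool_rot: [0.738, 0.675, -0.0, -0.001]
contact_force: [0.6, 0.2, -0.7]
opening: 0.0597
finger_force: 0.0
clock: 3.7
tool_pos: [0.4743, -0.2071, 0.0684]
tool_rot: [0.737, 0.675, 0.0, 0.001]
contact_force: [-1.9, 0.2, 7.0]
opening: 0.0394
finger_force: 60.0
clock: 4.45
tool_pos: [0.4731, -0.2063, 0.1214]
tool_rot: [0.738, 0.675, -0.0, -0.001]
contact_force: [-0.0, 0.8, -4.1]
opening: 0.0392
finger_force: 60.0
F,T [ 1.1490e-01 -1.3680e-01 -4.4991e+00  1.0600e-02 -8.1900e-02  1.0000e-03] sd [0.608 0.398 0.365 0.033 0.029 0.027]
pos [ 0.4737 -0.2068  0.1224] yaw 1.4828 [ 7.375e-01  6.753e-01 -1.000e-04 -3.000e-04] t 5.25 open 0.03933841713528133 59.98847980052233
```

The bar weighs about 4.6 N, and the torque change puts its centre of mass about 13 mm towards world −y from the grip. Next I lift, carry it towards the stand, and refine the crown with the wrist camera on the way.

```bash
python3 -m crank '[[0,0,3,0],[0,1,5,0],[1,3,4.5,-0.02],[1,4.5,3,-0.02],[1.5,5,2,-0.03],[1.5,5,1.5,-0.03],[1,4,1,-0.024],[0.6,3,0.5,0]]'
python3 -m crank '[[0,0.7,0,0],[0,0,0,0],[0,0,0,0],[0,0,0,0]]'
python3 ft.py 14
python3 - <<'E'
from h import *
c=shot('wrist','w2.png');W=pts(c);x,y,z=W[...,0],W[...,1],W[...,2]
m=np.hypot(x-.541,y-.191)<.12
for lo,hi in((.006,.018),(.062,.078),(.105,.13),(.117,.13)):
    mm=(m&(z>lo)&(z<hi)).astype(np.uint8);k,l,st,ce=cv2.connectedComponentsWithStats(mm)
    if k<2: continue
    i=1+st[1:,4].argmax();q=W[l==i]
    r=cv2.minAreaRect(q[:,:2].astype(np.float32)*1000);b=cv2.boxPoints(r)
    e=max([b[1]-b[0],b[2]-b[1]],key=np.linalg.norm)
    print(lo,len(q),np.round(r[0],1),np.round(r[1],1),np.rad2deg(np.arctan2(e[1],e[0])).round(1),q[:,2].max().round(4))
# cylinder-apex fit: z = z0 - s^2/120 along x axis
a=np.deg2rad(77.8);d=np.array([np.cos(a),np.sin(a)])
q=W[m&(z>.1)&(z<.13)];s=(q[:,:2]-[.541,.191])@d;t=(q[:,:2]-[.541,.191])@[-d[1],d[0]]
p=np.polyfit(s,q[:,2],2);print('apex s',-p[1]/2/p[0],'z',np.polyval(p,-p[1]/2/p[0]),'t range',t.min(),t.max(),'curv',p[0])
E
```

```text
clock: 6.25
tool_pos: [0.5401, 0.05, 0.3284]
tool_rot: [0.778, 0.629, 0.0, 0.0]
contact_force: [-0.5, -0.3, -5.6]
opening: 0.0395
finger_force: 60.0
clock: 6.75
tool_pos: [0.5398, 0.0541, 0.3275]
tool_rot: [0.778, 0.628, -0.0, -0.0]
contact_force: [-0.9, -0.1, -5.1]
opening: 0.0396
finger_force: 60.0
F,T [-0.0202  0.1062 -4.747   0.0051 -0.0789 -0.0078] sd [0.259 0.587 0.553 0.025 0.025 0.039]
pos [0.5399 0.0549 0.3277] yaw 1.3584 [ 0.7781  0.6282 -0.     -0.    ] t 7.45 open 0.03920216004732902 59.9885437823832
0.006 1121 [578.3 228.5] [55.9 26.8] 78.5 0.018
0.062 526 [515.2 195.1] [68.8 12.3] 71.6 0.0759
0.105 2305 [546.9 207.9] [48.4 28.4] 77.9 0.1258
0.117 1637 [545.1 200.7] [33.6 27.9] 77.7 0.1258
apex s 0.00015182559754839254 z 0.1235959380034506 t range -0.10689366342882596 0.01203457616513174 curv -10.665156312956793
```

View pics/w2.png

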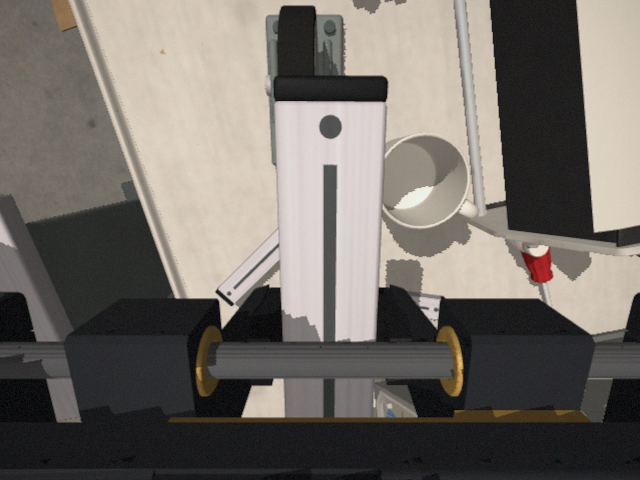

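The view shows the stand at (305,50), the mug at (428,180), and the bar held straight along the stand's axis. Now I'll check overhead clearance and traverse to above the drum.

```bash
python3 - <<'E'
from h import *
c=dict(np.load('/tmp/top1.npz'));W=pts(c);x,y,z=W[...,0],W[...,1],W[...,2]
q=W[(np.hypot(x-.545,y-.203)<.14)&(z>.13)&(z<.4)];print(len(q),q[:5])
q=W[(np.hypot(x-.545,y-.203)<.2)&(z>.15)&(z<.4)];print(len(q),np.hypot(q[:,0]-.545,q[:,1]-.203).min() if len(q) else '')
E
python3 -m crank '[[0.07,2,0,0],[0.1,3.5,0,0],[0.1,4,0,0],[0.1,3.3,0,0],[0.1,2,0,0],[0,0,-3,0],[0,0,-4,0],[0,0,-3,0]]'
python3 -m crank '[[0,0,-1.5,0],[0,0,-0.8,0],[0,0,0,0],[0,0,0,0],[0,0,0,0]]'
python3 ft.py 8
```

```text
0 []
828 0.1636473178116724
clock: 8.5
tool_pos: [0.5442, 0.2028, 0.226]
tool_rot: [0.778, 0.628, -0.001, -0.0]
contact_force: [0.8, -0.4, -4.4]
opening: 0.039
finger_force: 60.0
clock: 9.12
tool_pos: [0.5451, 0.2032, 0.2058]
tool_rot: [0.778, 0.628, 0.001, 0.0]
contact_force: [0.4, 0.1, -3.9]
opening: 0.04
finger_force: 60.0
F,T [ 1.3990e-01 -1.4150e-01 -4.3602e+00  8.6000e-03 -6.5800e-02 -3.3000e-03] sd [0.402 0.406 0.508 0.033 0.017 0.017]
pos [0.5447 0.2032 0.2051] yaw 1.3588 [7.779e-01 6.283e-01 3.000e-04 1.000e-04] t 9.525 open 0.03941773665696842 59.98852590098977
```

```bash
python3 -m crank '[[0,0,-0.6,0],[0,0,-0.5,0],[0,0,0,0],[0,0,0,0]]'
for i in 1 2 3; do python3 -m crank '[[0,0,-0.1,0],[0,0,0,0]]' | egrep 'tool_pos|contact'; done
```

```text
clock: 10.02
tool_pos: [0.5446, 0.2032, 0.1936]
tool_rot: [0.778, 0.628, -0.0, -0.0]
contact_force: [0.5, -0.1, -4.2]
opening: 0.0396
finger_force: 60.0
tool_pos: [0.5446, 0.2032, 0.1928]
contact_force: [-0.5, 0.5, -3.5]
tool_pos: [0.5445, 0.2031, 0.1916]
contact_force: [0.0, 0.4, -4.2]
tool_pos: [0.5445, 0.2031, 0.1906]
contact_force: [-0.5, 0.8, -3.4]
```

```bash
for i in 1 2 3; do python3 -m crank '[[0,0,-0.1,0],[0,0,0,0]]' | egrep 'tool_pos|contact'; done; python3 ft.py 5
```

```text
tool_pos: [0.5446, 0.2032, 0.1904]
contact_force: [-3.2, -1.5, 3.1]
tool_pos: [0.5447, 0.2033, 0.1902]
contact_force: [-6.3, -0.3, 9.9]
tool_pos: [0.5447, 0.2033, 0.1902]
contact_force: [-9.3, -1.7, 16.1]
F,T [-9.5653 -1.1327 15.2949 -0.4779  1.5834 -0.1292] sd [0.285 0.615 0.467 0.038 0.012 0.022]
pos [0.5447 0.2033 0.1902] yaw 1.3591 [7.778e-01 6.285e-01 2.000e-04 2.000e-04] t 11.775 open 0.03987272469132366 60.00196259468794
```

```bash
python3 -m crank '[[0,0,0.1,0],[0,0,0.12,0],[0,0,0,0]]' | egrep 'tool_pos|contact'
python3 -m crank '[[0,0,0,0],[0,0,0,0]]' -1 3 | egrep 'opening|contact|force'
python3 -m crank '[[0,0,0,0],[0,0,0,0],[0,0,0,0]]' 0.1 3 
cat > tilt.py <<'E'
from h import *
import sys
for n in sys.argv[2:]:
    c=shot(n,sys.argv[1]+n+'.png');W=pts(c);x,y,z=W[...,0],W[...,1],W[...,2]
    a=np.deg2rad(77.8);d=np.array([np.cos(a),np.sin(a)]);rel=W[...,:2]-[.542,.191]
    s=rel@d;t=rel@[-d[1],d[0]]
    f=c['frame'].astype(int)
    m=(abs(s)<.13)&(abs(t)<.03)&(z>.125)&(z<.16)&(f.min(-1)>110)
    if m.sum()<50: print(n,'few',m.sum());continue
    A=np.c_[s[m],t[m],np.ones(m.sum())];b=z[m]
    for _ in range(4):
        p=np.linalg.lstsq(A,b,rcond=None)[0];k=abs(A@p-b)<.004;A,b=A[k],b[k]
    r=cv2.minAreaRect(np.c_[A[:,0],A[:,1]].astype(np.float32)*1000)
    print(n,len(b),'tilt s,t',p[:2].round(4),'z0',p[2].round(4),'s range',A[:,0].min().round(3),A[:,0].max().round(3),'rect',np.round(r[0],1),np.round(r[1],1),round(r[2],1),'clock',telemetry.state()['clock'])
E
python3 tilt.py a wrist top scene
```

```text
tool_pos: [0.5446, 0.2032, 0.1904]
contact_force: [-4.4, -1.0, 4.5]
contact_force: [-2.5, 1.4, 2.8]
opening: 0.0398
finger_force: 3.0
clock: 12.78
tool_pos: [0.5447, 0.203, 0.1898]
tool_rot: [0.778, 0.628, 0.0, 0.0]
contact_force: [0.1, 0.9, 0.5]
opening: 0.0487
finger_force: 0.0
wrist 21163 tilt s,t [-0.0645 -0.0026] z0 0.1459 s range 0.004 0.108 rect [55.6  1.4] [ 43.3 104.2] 89.1 clock 12.825
top 302 tilt s,t [-0.0742  0.0336] z0 0.1448 s range -0.073 0.103 rect [14.5 -0.4] [ 40.5 176.8] 88.4 clock 12.875
scene 543 tilt s,t [-0.0737 -0.0618] z0 0.1433 s range 0.008 0.1 rect [54.2  2.8] [92.2 43.5] 0.6 clock 12.925
```

View pics/ascene.png

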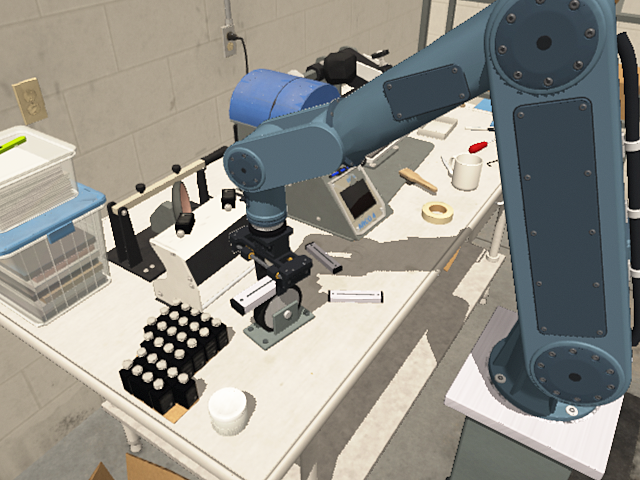

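The bar is standing on the drum, tipped about 0.07 rad down towards +s. That puts the centre of mass about 3.4 mm past the top line. First I'll check that it is static.

```bash
python3 -m crank '[[0,0,0,0],[0,0,0,0],[0,0,0,0]]' | egrep 'contact|clock'; python3 tilt.py b wrist top wrist top
```

```text
clock: 13.3
contact_force: [0.3, -0.3, -0.1]
wrist 21025 tilt s,t [-0.0749 -0.0027] z0 0.146 s range 0.004 0.108 rect [55.9  1.5] [ 43.4 104.3] 89.1 clock 13.35
top 282 tilt s,t [-0.0755  0.0161] z0 0.1453 s range -0.073 0.103 rect [15.2 -0.8] [ 38.5 176.2] 88.1 clock 13.4
wrist 21013 tilt s,t [-0.0751 -0.0021] z0 0.146 s range 0.004 0.108 rect [55.8  1.5] [ 43.5 104.5] 89.1 clock 13.45
top 282 tilt s,t [-0.0792  0.0239] z0 0.145 s range -0.073 0.103 rect [14.9 -0.2] [ 39.7 176.7] 88.7 clock 13.5
```

```bash
python3 -m crank '[[0,0,0,0],[0,0,0,0],[0,0,0,0],[0,0,0,0]]' -1 40 | egrep 'tool_pos|opening|contact|finger'
python3 -m crank '[[0,0,0.4,0],[0,0,0.2,0],[0,0,0,0],[-0.08,-0.36,0,0],[0,0,0,0],[0,0,-0.2,0],[0,0,-0.15,0],[0,0,0,0]]' | egrep 'tool_pos|opening|contact|finger'
python3 -m crank '[[0,0,-0.1,0],[0,0,0,0]]' | egrep 'tool_pos|contact'
python3 -m crank '[[0,0,-0.08,0],[0,0,0,0]]' | egrep 'tool_pos|contact'
```

```text
tool_pos: [0.5446, 0.2031, 0.1899]
contact_force: [0.6, 0.1, -0.5]
opening: 0.0392
finger_force: 40.0
tool_pos: [0.5436, 0.1996, 0.1921]
contact_force: [0.2, 0.0, -4.7]
opening: 0.039
finger_force: 40.0
tool_pos: [0.5438, 0.1995, 0.1914]
contact_force: [0.5, -0.9, -4.8]
tool_pos: [0.5437, 0.1995, 0.1905]
contact_force: [0.9, -0.9, -3.2]
```

```bash
for i in 1 2; do python3 -m crank '[[0,0,-0.04,0],[0,0,0,0]]' | egrep 'tool_pos|contact';done
python3 -m crank '[[0,0,0,0],[0,0,0,0]]' -1 3 | egrep 'contact'
python3 -m crank '[[0,0,0,0],[0,0,0,0],[0,0,0,0],[0,0,0,0],[0,0,0,0]]' 0.1 3 | egrep 'tool_pos|opening|contact|clock'
python3 tilt.py c wrist top scene wrist top
```

```text
tool_pos: [0.5438, 0.1995, 0.1903]
contact_force: [0.2, 0.0, -2.6]
tool_pos: [0.5438, 0.1996, 0.1902]
contact_force: [-2.9, -0.6, -0.2]
contact_force: [-2.2, -0.4, 2.1]
clock: 16.88
tool_pos: [0.5438, 0.1995, 0.1898]
contact_force: [-0.6, 0.2, -0.3]
opening: 0.0483
wrist 21690 tilt s,t [ 0.0041 -0.0015] z0 0.1459 s range 0.001 0.094 rect [47.5 -0.2] [40.2 93.6] 89.7 clock 16.925
top 275 tilt s,t [0.0099 0.0295] z0 0.1453 s range -0.079 0.103 rect [11.7  0.3] [ 40.3 181.5] 89.3 clock 16.975
scene 442 tilt s,t [-0.0053 -0.0917] z0 0.1436 s range 0.005 0.095 rect [49.9  2.6] [41.4 90.5] 89.1 clock 17.025
wrist 21688 tilt s,t [ 0.0041 -0.0019] z0 0.1459 s range 0.0 0.094 rect [47.2  1.6] [43.3 94.8] 89.0 clock 17.075
top 274 tilt s,t [0.0113 0.0148] z0 0.1451 s range -0.078 0.102 rect [11.5 -0.4] [ 39.9 180.5] 88.7 clock 17.125
```

The bar is level to within about 0.005 rad. I'm opening fully and withdrawing straight up.

```bash
python3 -m crank '[[0,0,0,0],[0,0,0,0],[0,0,0,0]]' 1 | egrep 'opening|contact'
python3 -m crank '[[0,0,1,0],[0,0,2,0],[0,0,4,0],[0,0,4,0],[0,-3,3,0],[0,-5,2,0],[0,-5,0,0],[0,-4,0,0]]' | egrep 'tool_pos|contact|clock'
python3 -m crank '[[0,-5,0,0],[0,-5,0,0],[0,-3,0,0],[0,0,0,0],[0,0,0,0]]' | egrep 'tool_pos|clock'
python3 tilt.py d wrist top scene
python3 -c "
import cv2
a=cv2.imread('pics/dtop.png')[150:300,150:350];b=cv2.imread('pics/dscene.png')[230:380,190:390]
cv2.imwrite('pics/dd.png',cv2.resize(cv2.hconcat([a,b]),None,fx=2,fy=2,interpolation=2))"
```

```text
contact_force: [-0.2, -0.8, -0.1]
opening: 0.0763
clock: 18.5
tool_pos: [0.5437, 0.0278, 0.3512]
contact_force: [-0.9, 0.1, 0.0]
clock: 19.12
tool_pos: [0.5438, -0.0999, 0.3502]
wrist few 0
top 790 tilt s,t [-0.0021 -0.0383] z0 0.1446 s range -0.079 0.103 rect [12.1  1.5] [ 41.1 182.3] 89.6 clock 19.225
scene 793 tilt s,t [ 0.0044 -0.1181] z0 0.143 s range -0.089 0.095 rect [3.5 3.7] [ 42.7 184.1] 89.4 clock 19.275
```

View pics/dd.png

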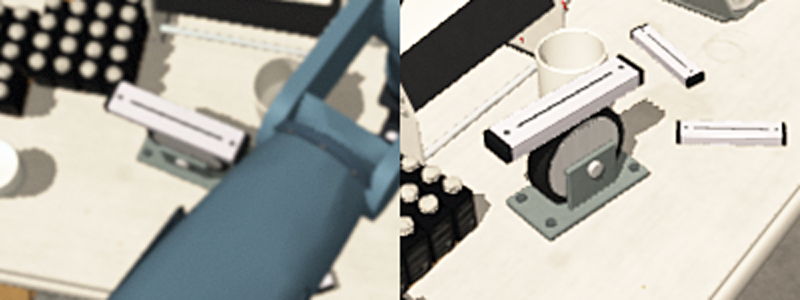

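View pics/dwrist.png

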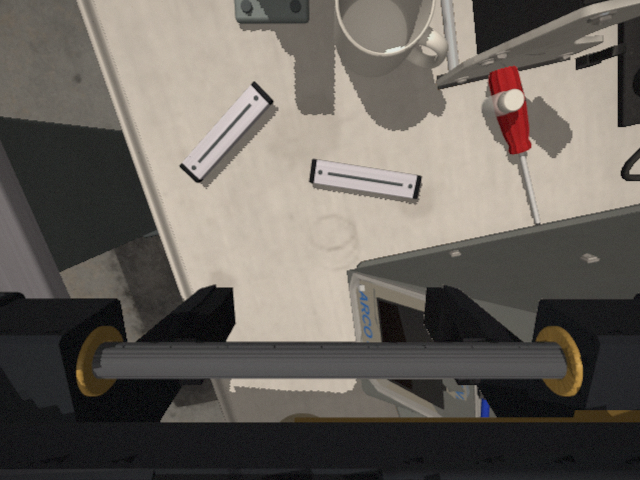

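In the combined crop the bar lies level on the drum, at (180,120) on the left and (565,110) on the right. It is parallel to the base plate and touches nothing else; the gripper is well clear in the wrist view. I'm handing the job in.

```bash
python3 -c "
from rig import workorder;print(workorder.finish_job())"
```

```text
the job is handed in; nothing more can be done
None
```

The largest bar is balanced by itself on the drum, level to within about 0.005 rad in the last camera check and in line with the base plate; I handed the job in at about 19 s with the mug, jar and tape roll left alone (I never identified the jar in the images).

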